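Line up the beaker sizes on the coffee stall's display board

ROBOT

A 6-joint arm with a two-finger parallel gripper is mounted at the origin on the work surface. World frame = base frame: x ahead of the robot, y to its left, z up, the work surface at z = 0. Lengths are in mm, angles in rad, forces in N, time in s.
With the tool pointing down it reaches from about 400 to 925 mm from the base axis. Payload 12.5 kg.
Tool frame: the origin (TCP) lies on the mounting face of the last link; the fingertips stand 190 mm ahead of it and the grasp point (between the pads) lies 171 mm ahead of it; z points along the fingers, y is the line along which they close (so a half turn about z gives the same grasp; the last joint's range is limited). The gripper opens to 95 mm and grips with 3 to 60 N. Pads are 20 mm wide; open, the fingers measure 119 mm over their backs; the gripper's body (75 mm by 180 mm) begins 59 mm behind the grasp point.
Start: joints at [1.198, 0.491, 1.559, -0, 1.092, -0.106], TCP at [164.755, 602.894, 404.761] pointing down, gripper open.
Joint ranges: [-3.1, 3.1], [-0.84, 2.19], [0.05, 2.79], [-1.13, 4.28], [0.06, 2.93], [-2.69, 2.69]. Speed limits (rad/s): [2.22, 2.22, 2.79, 3.14, 3.14, 3.14].

INTERFACE

Orientations are given as [roll, pitch, yaw] about the fixed x, y, z axes, in that order (R = Rz(yaw) Ry(pitch) Rx(roll)).
In Python, from cell import env gives the robot as it stands.
- The arm moves only by the tool carry_out, never from a script. Its argument "series" is a list of rows, each a list of 5 numbers: the shift along the tool's x, y, z in m, then the turn about the tool's z in degrees, then the opening, from 0 (shut) to 1 (fully open). A call has 1 to 20 rows; each row is the pose to reach, as a shift and turn from the pose commanded when the call began, along the tool's axes at that moment; what a row does not reach only later rows make up. A row lasts 1/8 s, in which the tool goes at most 62.5 mm and 10.7 degrees, less where a joint would pass 70% of its speed; a pose out of reach is approached as far as the arm can. A call with a gripper value outside its range is refused whole. The fingers move at their own pace and stop on an object; the grip force is fixed at half the most. Time passes only in rows, so rows that repeat a pose let the fingers close. It gives the time, the measured TCP pose, the force, the opening and the grip force at its end, in the units of the state.
- env.state(): the state, without advancing time (a new reading comes with each control period).
- env.read_camera(name): name is "scene" or "top" or "wrist"; returns (picture, depth): 384x512x3 uint8, red, green, blue; 384x512 float32, mm along the optical axis (not along the pixel's ray), 0 where there is no reading.
- env.get_calibration(name): a dict with "intrinsics" (3x3 intrinsics, pixels), "cam_to_world" (4x4, takes a point from camera to world coordinates); the wrist camera has in their place "T_tool_cam" (4x4, takes a point from camera to tool coordinates, whose origin is the TCP and whose axes are the flange's). Camera axes: x right, y up, looking along -z (the intrinsics and any distortion apply to the point x, -y, -z); pixel columns grow to the right and rows downward; lengths in mm; the calibration is good to about 2 mm. A picture is of the moment at which its call begins: read the wrist's pose just before it. get_calibration takes no time and is no camera call.
- env.job_done(): hands the job in; it is judged then, once.
The state is a dict: "t": time; "joints": joint angles; "qvel": joint speeds; "tau": joint torques, N m; "eef_pos": TCP position; "tcp_rot": TCP orientation; "ft_force": force on the tool from outside, world axes, zero at the start; "moment": the same for the moment, N m; "opening": opening from 0.0 (shut) to 1.0 (fully open); "grip_force": force on a finger pad.
Only numpy, scipy, OpenCV 4.12 (cv2) and the standard library are available. Lean on these libraries where they do the work, as an engineer would, in place of code of your own. Each camera call takes 0.05 s, during which the arm holds its last target. There are 200 camera calls.

TASK

Set out the stall's four white pottery beakers on the display board in order of size, one upright in the middle of each cork coaster: the smallest on the coaster next to the copper sugar bowl, rising to the tallest at the other end of the row. Set each one down rather than dropping it, and do not tip any over.

Things in the scene. Friction and masses are not known exactly. Their poses are not given: they have to be found in the camera images.
- cup_a_center (a point): centre (half-way up, on the axis) of the smallest beaker: round, open, white pottery with thin blue rings, 50 mm tall, 45 mm across at the rim, 40 mm at the foot, wall 4 mm; loose, upright on the table at the start; z axis up. Neighbours in the loose left-to-right row on the robot's side of the board are at least 90 mm off, axis to axis.
- cup_b_center (a point): centre (half-way up, on the axis) of the second smallest beaker: round, open, white pottery with thin blue rings, 68 mm tall, 50 mm across at the rim, 44 mm at the foot, wall 4 mm; loose, upright on the table at the start; z axis up. In the same row, which also holds three unlisted things up to 108 mm tall (amber bottle, lidded terracotta jar, brass grinder).
- cup_c_center (a point): centre (half-way up, on the axis) of the second tallest beaker: round, open, white pottery with thin blue rings, 86 mm tall, 55 mm across at the rim, 48 mm at the foot, wall 4 mm; loose, upright on the table at the start; z axis up. In the same row. Fore and aft (along x) of each beaker it is clear for 60 mm from its axis, so fingers opening along x have room.
- cup_d_center (a point): centre (half-way up, on the axis) of the tallest beaker: round, open, white pottery with thin blue rings, 104 mm tall, 60 mm across at the rim, 53 mm at the foot, wall 4 mm; loose, upright on the table at the start; z axis up. In the same row.
- coaster1: one of four alike cork discs, 68 mm across and 3 mm thick, fixed in a row on a dark wooden board (12 mm thick, 105 mm wide, lying roughly left to right beyond the beakers). Origin: centre of its underside, so its top is 3 mm above it and 15 mm above the table. In the row the coasters come in the order 1, 2, 3, 4, about 85 mm apart.
- coaster2: one of four alike cork discs, 68 mm across and 3 mm thick, fixed in a row on a dark wooden board (12 mm thick, 105 mm wide, lying roughly left to right beyond the beakers). Origin: centre of its underside, so its top is 3 mm above it and 15 mm above the table. Number 2 in the row.
- coaster3: one of four alike cork discs, 68 mm across and 3 mm thick, fixed in a row on a dark wooden board (12 mm thick, 105 mm wide, lying roughly left to right beyond the beakers). Origin: centre of its underside, so its top is 3 mm above it and 15 mm above the table. Number 3 in the row.
- coaster4: one of four alike cork discs, 68 mm across and 3 mm thick, fixed in a row on a dark wooden board (12 mm thick, 105 mm wide, lying roughly left to right beyond the beakers). Origin: centre of its underside, so its top is 3 mm above it and 15 mm above the table. Number 4 in the row.
- sugar_bowl: copper bowl of white sugar cubes, 80 mm across and 58 mm high, fixed on the board at one end of the row, 75 to 105 mm from the nearest coaster's centre; it may be coaster 1's end or coaster 4's. A lidded plywood box (90 x 66 x 68 mm) is fixed at the other end. Origin: centre of its underside, on the board's top.

How it is judged:
By the outcome, as a careful person would: the job done as asked, in the order asked, and still so for the second after the job is handed in, with the robot touching nothing.
It also fails if it takes over 106 s, if anything falls off the work surface, if the arm or the gripper's body presses on something with over 40 N, if the wrist force passes 120 N, or if a joint passes its speed limit or range.

## Working session

There is one attempt and no reset: what is moved stays moved. The work goes in short steps, Python scripts to look and compute and a tool call to move; the robot and the scene stay as the last step left them, time stands still between calls to the robot, and variables do not carry over. Pictures are saved under pics/ and viewed, at most 14 in all, crops included, and the job is handed in when it is done.

Besides the shell and the picture viewer there is one more tool, called after "Request:" by a JSON object that holds its "fn" and its "kwargs". carry_out: Moves the arm, as the interface text tells. Its arguments: {"type":"object","properties":{"series":{"type":"array","items":{"type":"array","items":{"type":"number"}}}},"required":["series"]}

```bash
mkdir -p pics; ls; python3 - <<'E'
from cell import env
import cv2,numpy as np
s=env.state(); print(s)
for n in("top","scene"):
    p,d=env.read_camera(n); c=env.get_calibration(n); print(n,c)
    cv2.imwrite(f"pics/{n}0.png",p[:,:,::-1]); np.savez(f"{n}0.npz",p=p,d=d,K=c["intrinsics"],T=c["cam_to_world"])
print(env.get_calibration("wrist"))
E
```

```text
pics
{'t': 0.0, 'joints': array([ 1.19840432e+00,  4.91580854e-01,  1.55946981e+00,  2.98956540e-06,
        1.09172079e+00, -1.05605210e-01]), 'qvel': array([-0.00073033,  0.00058556,  0.00071162,  0.00118147, -0.00037665,
       -0.0015077 ]), 'tau': array([-7.38788476e-04, -6.12657881e+01, -2.58186579e+01,  6.91428920e-02,
        4.83929529e-02, -1.20214281e-04]), 'eef_pos': array([164.73843267, 602.86031098, 404.14138513]), 'tcp_rot': array([-3.1404207e+00, -1.2689291e-04,  2.8748044e+00]), 'ft_force': array([ 0.57965575, -0.22908777, -0.19264833]), 'moment': array([-0.04911687, -0.04456793, -0.01862925]), 'grip_force': 0.0, 'opening': 1.0003054042408415}
top {'intrinsics': array([[369.17786106,   0.        , 261.21328945],
       [  0.        , 369.17786106, 195.48413566],
       [  0.        ,   0.        ,   1.        ]]), 'cam_to_world': array([[-5.82260352e-02,  9.75565723e-01, -2.11851950e-01,
         3.56668546e+02],
       [-9.98301680e-01, -5.65029492e-02,  1.41835291e-02,
        -3.86706380e+00],
       [ 1.86670488e-03,  2.12318009e-01,  9.77198843e-01,
         1.0
[... 460 characters left out ...]
],
       [-4.53137740e-03,  6.21722016e-01,  7.83224873e-01,
         1.03124292e+03],
       [ 0.00000000e+00,  0.00000000e+00,  0.00000000e+00,
         1.00000000e+00]])}
{'intrinsics': array([[344.63268692,   0.        , 259.76478786],
       [  0.        , 344.63268692, 187.60875482],
       [  0.        ,   0.        ,   1.        ]]), 'T_tool_cam': array([[-6.93550979e-04,  9.59737702e-01,  2.80896890e-01,
         8.02969131e+01],
       [ 9.99998707e-01,  2.57994491e-04,  1.58756846e-03,
         9.09848839e-01],
       [ 1.45117945e-03,  2.80897628e-01, -9.59736639e-01,
         1.96290324e+01],
       [ 0.00000000e+00,  0.00000000e+00,  0.00000000e+00,
         1.00000000e+00]])}
```

View pics/top0.png

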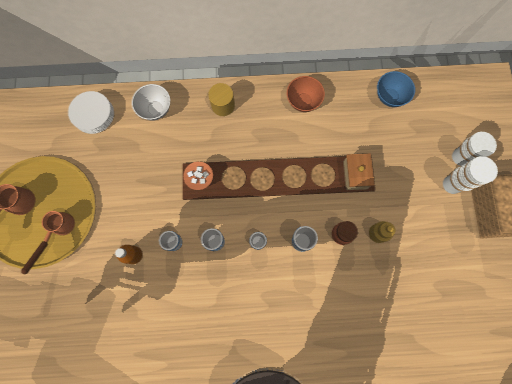

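View pics/scene0.png

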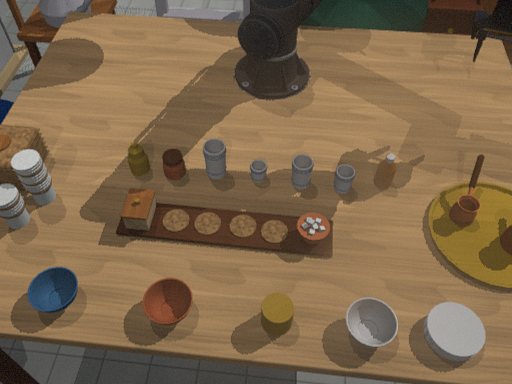

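The top view shows the sugar bowl at (198,176), coasters at (233,178), (262,179), (294,176) and (323,175), and the box at (359,171). Below them, left to right, are beakers B (170,241), C (212,240), A (258,240) and D (305,238), with the amber bottle, jar and grinder in the same row. The scene view agrees on the order. Next I'll measure positions.

```bash
cat > h.py <<'E'
import numpy as np, cv2
from scipy.optimize import least_squares
def cloud(d,K,T):
    v,u=np.indices(d.shape)
    c=np.stack([(u-K[0,2])/K[0,0]*d,-(v-K[1,2])/K[1,1]*d,-d],-1)
    w=c@T[:3,:3].T+T[:3,3]; w[d<=0]=np.nan; return w
def atz(u,v,z,K,T):
    r=T[:3,:3]@np.array([(u-K[0,2])/K[0,0],-(v-K[1,2])/K[1,1],-1]); o=T[:3,3]
    return o+r*(z-o[2])/r[2]
def circ(p,r):  # centre of known-radius circle through points
    return least_squares(lambda c:np.hypot(*(p-c).T)-r,p.mean(0),loss='soft_l1',f_scale=2).x
CUPS=dict(a=(50,45,40),b=(68,50,44),c=(86,55,48),d=(104,60,53))
E
python3 - <<'E'
from h import *
seed={}
for n in("top","scene"):
    f=np.load(n+"0.npz"); W=cloud(f['d'],f['K'],f['T']); p=f['p']
    if n=="top":
        for k,(u,v) in dict(b=(170,241),c=(212,240),a=(258,240),d=(305,238)).items():
            seed[k]=atz(u,v,CUPS[k][0],f['K'],f['T'])[:2]
        cs=[atz(u,v,15,f['K'],f['T'])[:2] for u,v in((233,178),(262,179),(294,176),(323,175))]
    ok=np.isfinite(W[...,0])
    for k in 'abcd':
        h,D,_=CUPS[k]
        m=ok&(np.hypot(W[...,0]-seed[k][0],W[...,1]-seed[k][1])<45)&(W[...,2]>12)
        q=W[m]; t=q[q[:,2]>h-8]
        print(n,k,seed[k].round(1),len(q),"zmax",np.percentile(q[:,2],98).round(1),"rim mid",((t.min(0)+t.max(0))/2).round(1)[:2],(t.max(0)-t.min(0)).round(1)[:2], len(t))
    hsv=cv2.cvtColor(p,cv2.COLOR_RGB2HSV)
    for i,c in enumerate(cs):
        m=ok&(np.hypot(W[...,0]-c[0],W[...,1]-c[1])<42)&(abs(W[...,2]-15)<8)
        # cork brighter than dark wood
        th,_=cv2.threshold(hsv[...,2][m].reshape(-1,1),0,255,cv2.THRESH_OTSU)
        mm=m&(hsv[...,2]>th)&(np.hypot(W[...,0]-c[0],W[...,1]-c[1])<40)
        v,u=np.nonzero(mm); hull=cv2.convexHull(np.c_[u,v].astype(np.int32))
        (cu,cv),ax,_=cv2.fitEllipse(hull)
        q=W[mm]
        print(n,"coaster",i,c.round(1),atz(cu,cv,15,f['K'],f['T']).round(1)[:2],"med z",np.median(q[:,2]).round(1),"bbox mid",((q.min(0)+q.max(0))/2).round(1)[:2],np.array(ax).round(1),len(q))
E
```

```text
top a [447.9  -2.6] 138 zmax 52.9 rim mid [447.1  -1.4] [44.3 45. ] 100
top b [456.7 222.2] 274 zmax 70.4 rim mid [458.7 226.6] [48.4 48.4] 122
top c [451.2 112.7] 278 zmax 89.1 rim mid [454.5 113.7] [55.3 53.4] 127
top d [ 441.  -118.7] 345 zmax 106.1 rim mid [ 442.5 -120. ] [57.6 57.8] 142
top coaster 0 [628.3  57.6] [629.5  56.4] med z 15.2 bbox mid [629.4  56.4] [22.9 23.5] 419
top coaster 1 [620.7 -23.3] [622.  -22.8] med z 15.3 bbox mid [621.5 -23.2] [23.1 24. ] 433
top coaster 2 [ 624.2 -113.5] [ 624.1 -112.8] med z 15.0 bbox mid [ 624.5 -113.5] [22.6 23.6] 424
top coaster 3 [ 622.4 -195.1] [ 623.3 -194.1] med z 15.2 bbox mid [ 622.6 -194.9] [22.5 24. ] 425
scene a [447.9  -2.6] 281 zmax 50.7 rim mid [452.6  -0.9] [48.1 44.2] 105
scene b [456.7 222.2] 447 zmax 68.8 rim mid [464.1 228.7] [51.7 50.3] 123
scene c [451.2 112.7] 582 zmax 87.0 rim mid [458.5 115.5] [57.4 54.9] 138
scene d [ 441.  -118.7] 738 zmax 104.5 rim mid [ 445.5 -118.2] [63.6 58.8] 145
scene coaster 0 [628.3  57.6] [631.9  57. ] med z 14.1 bbox mid [630.3  56.7] [22.6 26.4] 454
scene coaster 1 [620.7 -23.3] [624.5 -22.8] med z 14.0 bbox mid [622.6 -23. ] [22.1 26.1] 459
scene coaster 2 [ 624.2 -113.5] [ 626.  -112.1] med z 14.2 bbox mid [ 624.4 -112.4] [22.  26.4] 452
scene coaster 3 [ 622.4 -195.1] [ 625.3 -193.4] med z 14.1 bbox mid [ 622.5 -193.6] [21.7 26.4] 453
```

Request:
{"fn": "carry_out", "kwargs": {"series": [[-0.038,-0.028,0.004,7.5,1],[-0.077,-0.057,0.008,15,1],[-0.115,-0.086,0.012,22.5,1],[-0.153,-0.114,0.016,30,1],[-0.191,-0.143,0.02,37.5,1],[-0.23,-0.171,0.024,45,1],[-0.268,-0.2,0.028,52.5,1],[-0.306,-0.228,0.032,60,1],[-0.345,-0.257,0.036,67.5,1],[-0.383,-0.285,0.04,74.7,1],[-0.383,-0.285,0.04,74.7,1],[-0.383,-0.285,0.04,74.7,1]]}}

```text
t: 1.6
eef_pos: [458.9, 227.1, 364.6]
tcp_rot: [-3.141, -0.0, 1.572]
ft_force: [0.1, 0.7, 0.5]
opening: 1.002
grip_force: 0.0
```

```bash
cat >> h.py <<'E'
from scipy.spatial.transform import Rotation as Ro
def wrist(env,name):
    s=env.state(); p,d=env.read_camera("wrist"); c=env.get_calibration("wrist")
    M=np.eye(4); M[:3,:3]=Ro.from_euler('xyz',s['tcp_rot']).as_matrix(); M[:3,3]=s['eef_pos']
    T=M@c['T_tool_cam']; cv2.imwrite(f"pics/{name}.png",p[:,:,::-1])
    print("t",round(s['t'],2),s['eef_pos'].round(1),s['tcp_rot'].round(4),"op",round(s['opening'],3))
    return p,d,c['intrinsics'],T
def rim(W,k,seed,base=0):
    h,D,_=CUPS[k]; m=np.isfinite(W[...,0])&(np.hypot(W[...,0]-seed[0],W[...,1]-seed[1])<D/2+12)&(abs(W[...,2]-base-h)<6)
    q=W[m]; return ((q.min(0)+q.max(0))/2).round(1)[:2],(q.max(0)-q.min(0)).round(1),circ(q[:,:2],D/2-2).round(1),np.median(q[:,2]).round(1),len(q)
E
python3 - <<'E'
from cell import env
from h import *
p,d,K,T=wrist(env,"w1"); W=cloud(d,K,T)
print(rim(W,'b',(460,227)))
E
```

```text
t 1.6 [458.9 227.1 364.6] [-3.141  -0.      1.5715] op 1.002
(array([461.1, 228.9]), array([50.3, 49.8,  8.8]), array([460.8, 229.9]), np.float64(67.9), 1039)
```

View pics/w1.png

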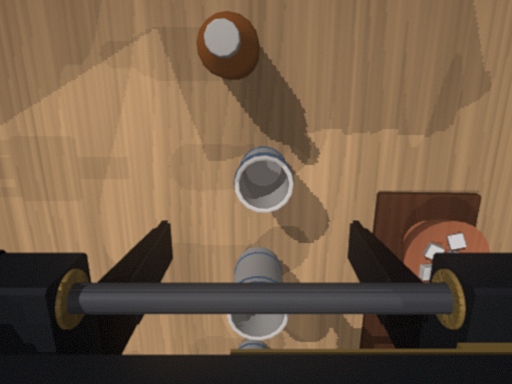

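Beaker B's rim is centred at (264,182) between the fingers, which are clear of it. Measured: (461,229), 50 mm across, top at 68 mm, all as specified. Descending to grasp it.

Request:
{"fn": "carry_out", "kwargs": {"series": [[0.002,0.002,0.03,0,1],[0.002,0.002,0.07,0,1],[0.002,0.002,0.105,0,1],[0.002,0.002,0.13,0,1],[0.002,0.002,0.145,0,1],[0.002,0.002,0.152,0,1],[0.002,0.002,0.152,0,1],[0.002,0.002,0.152,0,0.4],[0.002,0.002,0.152,0,0.3],[0.002,0.002,0.152,0,0.3],[0.002,0.002,0.152,0,0.3],[0.002,0.002,0.152,0,0.3],[0.002,0.002,0.152,0,0.3]]}}

```text
t: 3.28
eef_pos: [461.1, 229.0, 212.8]
tcp_rot: [3.141, -0.0, 1.571]
ft_force: [0.2, -0.5, 0.3]
opening: 0.509
grip_force: 30.0
```

Request:
{"fn": "carry_out", "kwargs": {"series": [[0,0,-0.015,0,0.3],[0,0,-0.05,0,0.3],[0,0,-0.09,0,0.3],[0,0,-0.125,0,0.3],[-0.015,0.01,-0.145,0,0.3],[-0.045,0.03,-0.15,0,0.3],[-0.08,0.053,-0.15,0,0.3],[-0.12,0.077,-0.15,0,0.3],[-0.16,0.102,-0.15,0,0.3],[-0.195,0.125,-0.15,0,0.3],[-0.225,0.144,-0.15,0,0.3],[-0.245,0.157,-0.15,0,0.3],[-0.252,0.1615,-0.15,0,0.3],[-0.252,0.1615,-0.15,0,0.3],[-0.252,0.1615,-0.15,0,0.3]]}}

```text
t: 5.15
eef_pos: [622.2, -22.0, 362.8]
tcp_rot: [-3.141, -0.0, 1.572]
ft_force: [-0.4, 0.2, -1.6]
opening: 0.506
grip_force: 30.0
```

```bash
python3 - <<'E'
from cell import env
from h import *
p,d,K,T=wrist(env,"w2"); W=cloud(d,K,T)
P=T[:3,3]; s=env.state()
print(rim(W,'b',s['eef_pos'][:2],s['eef_pos'][2]-171-42))
np.savez("w2.npz",p=p,d=d,K=K,T=T)
E
```

```text
t 5.15 [622.2 -22.  362.8] [-3.1412e+00 -3.0000e-04  1.5719e+00] op 0.506
(array([621.5, -21.4]), array([68.4, 50.7, 12. ]), array([621.2, -20.3]), np.float64(218.0), 4697)
```

View pics/w2.png

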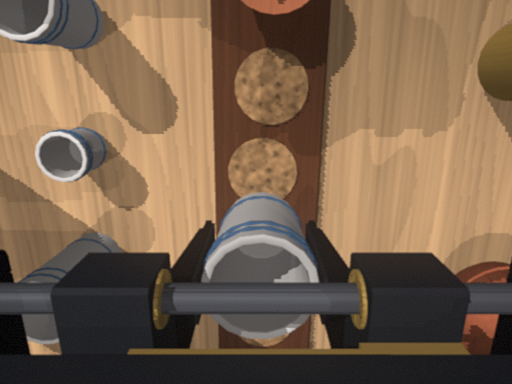

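The wrist view shows coaster 1 at (271,86) and coaster 2 at (262,170), partly hidden by held beaker B. I'll check both coaster positions from this picture.

```bash
cat >> h.py <<'E'
def cork(p,W,K,T,seed):
    hsv=cv2.cvtColor(p,cv2.COLOR_RGB2HSV)[...,2]; R=np.hypot(W[...,0]-seed[0],W[...,1]-seed[1])
    m=np.isfinite(R)&(R<44)&(abs(W[...,2]-15)<7)
    th,_=cv2.threshold(hsv[m].reshape(-1,1),0,255,cv2.THRESH_OTSU)
    m=(m&(hsv>th)).astype(np.uint8); m=cv2.morphologyEx(m,cv2.MORPH_CLOSE,np.ones((5,5))); m=cv2.morphologyEx(m,cv2.MORPH_OPEN,np.ones((5,5)))
    c=max(cv2.findContours(m,cv2.RETR_EXTERNAL,cv2.CHAIN_APPROX_NONE)[0],key=len)[:,0]
    q=np.array([atz(u,v,15,K,T)[:2] for u,v in c])
    return circ(q,34).round(1),np.ptp(q,0).round(1),np.median(W[m>0][:,2]).round(1)
E
python3 - <<'E'
from h import *
f=np.load("w2.npz"); p,K,T=f['p'],f['K'],f['T']; W=cloud(f['d'],K,T)
print(cork(p,W,K,T,(630,57)),cork(p,W,K,T,(622.5,-23)))
E
```

```text
(array([630.6,  57.4]), array([66.9, 64.9]), np.float64(nan)) (array([623.3, -21.1]), array([66.8, 57. ]), np.float64(nan))
```

Request:
{"fn": "carry_out", "kwargs": {"series": [[-0.0005,0.001,0.03,0,0.3],[-0.0005,0.001,0.07,0,0.3],[-0.0005,0.001,0.1,0,0.3],[-0.0005,0.001,0.12,0,0.3],[-0.0005,0.001,0.129,0,0.3],[-0.0005,0.001,0.132,0,0.3],[-0.0005,0.001,0.134,0,0.3],[-0.0005,0.001,0.1347,0,0.3],[-0.0005,0.001,0.1347,0,0.3],[-0.0005,0.001,0.1347,0,0.3]]}}

```text
t: 6.45
eef_pos: [623.7, -23.5, 228.3]
tcp_rot: [3.141, -0.0, 1.571]
ft_force: [-1.2, -0.2, 0.0]
opening: 0.508
grip_force: 30.0
```

Request:
{"fn": "carry_out", "kwargs": {"series": [[0,0,0.0005,0,0.3],[0,0,0.001,0,0.3],[0,0,0.001,0,0.3],[0,0,0.001,0,0.3]]}}

```text
t: 6.95
eef_pos: [623.7, -23.5, 227.7]
tcp_rot: [3.141, 0.0, 1.571]
ft_force: [-1.0, 0.3, 6.7]
opening: 0.509
grip_force: 30.0
```

Request:
{"fn": "carry_out", "kwargs": {"series": [[0,0,0,0,0.75],[0,0,0,0,1],[0,0,0,0,1],[0,0,0,0,1],[0,0,-0.02,0,1],[0,0,-0.06,0,1],[0,0,-0.1,0,1],[0,0,-0.137,0,1],[0.004,-0.03,-0.137,0,1],[0.01,-0.08,-0.137,0,1],[0.017,-0.13,-0.137,0,1],[0.021,-0.16,-0.137,0,1],[0.023,-0.174,-0.137,0,1],[0.023,-0.174,-0.137,0,1],[0.023,-0.174,-0.137,0,1]]}}

```text
t: 8.82
eef_pos: [450.7, -0.7, 364.0]
tcp_rot: [3.141, 0.0, 1.571]
ft_force: [0.0, -0.8, 0.3]
opening: 1.003
grip_force: 0.0
```

```bash
python3 - <<'E'
from cell import env
from h import *
p,d,K,T=wrist(env,"w3"); W=cloud(d,K,T)
print(rim(W,'a',(449,-1)))
p,d=env.read_camera("top"); c=env.get_calibration("top"); W=cloud(d,c['intrinsics'],c['cam_to_world'])
print(rim(W,'b',(623,-23),15)); cv2.imwrite("pics/t3.png",p[:,:,::-1])
E
```

```text
t 8.82 [450.7  -0.7 364. ] [3.1408 0.     1.5709] op 1.003
(array([4.49e+02, 3.00e-01]), array([45.8, 45.3,  8.5]), array([449. ,   0.9]), np.float64(49.9), 852)
(array([622.4, -25.7]), array([48.9, 48. , 10.3]), array([621.5, -25.6]), np.float64(82.3), 104)
```

View pics/w3.png

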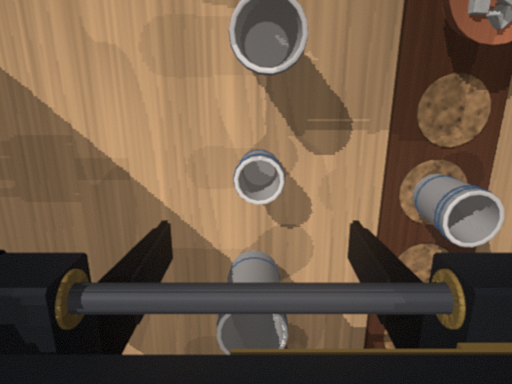

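Beaker B stands upright in the middle of coaster 2, at about (465,215). Beaker A's rim is at (259,178), which measures (449,0.5), top 50 mm. Grasping A at a height of 30 mm.

Request:
{"fn": "carry_out", "kwargs": {"series": [[0.001,-0.0017,0.03,0,1],[0.001,-0.0017,0.075,0,1],[0.001,-0.0017,0.115,0,1],[0.001,-0.0017,0.142,0,1],[0.001,-0.0017,0.157,0,1],[0.001,-0.0017,0.163,0,1],[0.001,-0.0017,0.163,0,1],[0.001,-0.0017,0.163,0,0.4],[0.001,-0.0017,0.163,0,0.25],[0.001,-0.0017,0.163,0,0.25],[0.001,-0.0017,0.163,0,0.25],[0.001,-0.0017,0.163,0,0.25],[0.001,-0.0017,0.163,0,0.25]]}}

```text
t: 10.55
eef_pos: [448.0, 0.5, 201.0]
tcp_rot: [3.141, -0.0, 1.571]
ft_force: [0.3, 0.4, -0.3]
opening: 0.459
grip_force: 30.0
```

Request:
{"fn": "carry_out", "kwargs": {"series": [[0,0,-0.015,0,0.25],[0,0,-0.05,0,0.25],[0,0,-0.09,0,0.25],[0,0,-0.12,0,0.25],[0.005,0.015,-0.13,0,0.25],[0.014,0.045,-0.13,0,0.25],[0.026,0.085,-0.13,0,0.25],[0.038,0.125,-0.13,0,0.25],[0.049,0.157,-0.13,0,0.25],[0.055,0.176,-0.13,0,0.25],[0.0565,0.182,-0.125,0,0.25],[0.0565,0.182,-0.105,0,0.25],[0.0565,0.182,-0.07,0,0.25],[0.0565,0.182,-0.04,0,0.25],[0.0565,0.182,-0.023,0,0.25],[0.0565,0.182,-0.018,0,0.25],[0.0565,0.182,-0.016,0,0.25],[0.0565,0.182,-0.0152,0,0.25],[0.0565,0.182,-0.0152,0,0.25],[0.0565,0.182,-0.0152,0,0.25]]}}

```text
t: 13.05
eef_pos: [630.0, 57.1, 216.7]
tcp_rot: [3.141, -0.0, 1.571]
ft_force: [-0.7, -0.0, -0.5]
opening: 0.456
grip_force: 30.0
```

Request:
{"fn": "carry_out", "kwargs": {"series": [[0,0,0.0005,0,0.25],[0,0,0.001,0,0.25],[0,0,0.001,0,0.25],[0,0,0.001,0,0.25]]}}

```text
t: 13.55
eef_pos: [630.0, 57.1, 215.9]
tcp_rot: [3.141, -0.0, 1.571]
ft_force: [-1.0, 0.2, 6.1]
opening: 0.462
grip_force: 30.0
```

Request:
{"fn": "carry_out", "kwargs": {"series": [[0,0,0,0,0.75],[0,0,0,0,1],[0,0,0,0,1],[0,0,0,0,1],[0,0,-0.02,0,1],[0,0,-0.06,0,1],[0,0,-0.11,0,1],[0,0,-0.15,0,1],[0.01,-0.03,-0.159,0,1],[0.027,-0.08,-0.159,0,1],[0.044,-0.13,-0.159,0,1],[0.054,-0.16,-0.159,0,1],[0.058,-0.1735,-0.159,0,1],[0.058,-0.1735,-0.159,0,1],[0.058,-0.1735,-0.159,0,1]]}}

```text
t: 15.42
eef_pos: [457.4, 114.8, 374.5]
tcp_rot: [3.141, -0.0, 1.571]
ft_force: [-0.2, 0.4, 0.1]
opening: 0.997
grip_force: 0.0
```

```bash
python3 - <<'E'
from cell import env
from h import *
p,d,K,T=wrist(env,"w4"); W=cloud(d,K,T)
print(rim(W,'c',(456,115)))
p,d=env.read_camera("top"); c=env.get_calibration("top"); W=cloud(d,c['intrinsics'],c['cam_to_world'])
print(rim(W,'b',(623,-23),15),rim(W,'a',(629,56),15))
E
```

```text
t 15.43 [457.4 114.8 374.5] [ 3.1406e+00 -1.0000e-04  1.5707e+00] op 0.997
(array([455.6, 116.4]), array([54.1, 53.7,  9.4]), array([455.7, 116.9]), np.float64(86.1), 1124)
(array([622.3, -25.7]), array([48.4, 47.9,  9.1]), array([621.7, -25.7]), np.float64(82.6), 103) (array([629. ,  54.2]), array([44.8, 43.2,  9.9]), array([628.3,  54.3]), np.float64(64.5), 95)
```

View pics/w4.png

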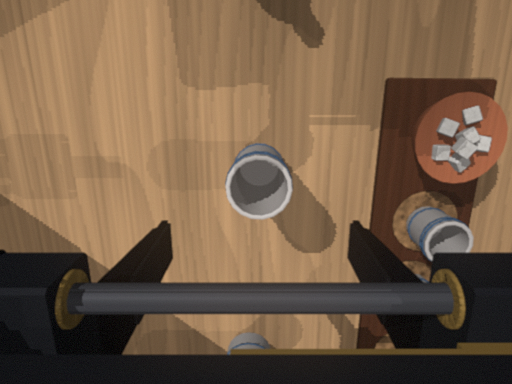

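Beaker A stands on coaster 1 beside the bowl, at about (440,232). Beaker C's rim is at (259,187), which measures (455.6,116.5), top 86 mm. Grasping C at a height of 58 mm.

Request:
{"fn": "carry_out", "kwargs": {"series": [[0.0016,-0.0018,0.03,0,1],[0.0016,-0.0018,0.07,0,1],[0.0016,-0.0018,0.105,0,1],[0.0016,-0.0018,0.128,0,1],[0.0016,-0.0018,0.14,0,1],[0.0016,-0.0018,0.1455,0,1],[0.0016,-0.0018,0.1455,0,1],[0.0016,-0.0018,0.1455,0,0.5],[0.0016,-0.0018,0.1455,0,0.35],[0.0016,-0.0018,0.1455,0,0.35],[0.0016,-0.0018,0.1455,0,0.35],[0.0016,-0.0018,0.1455,0,0.35],[0.0016,-0.0018,0.1455,0,0.35]]}}

```text
t: 17.15
eef_pos: [454.8, 116.6, 228.8]
tcp_rot: [3.141, -0.0, 1.571]
ft_force: [1.6, 0.2, 2.4]
opening: 0.571
grip_force: 30.0
```

Request:
{"fn": "carry_out", "kwargs": {"series": [[0,0,-0.015,0,0.35],[0,0,-0.05,0,0.35],[0,0,-0.09,0,0.35],[0,0,-0.125,0,0.35],[-0.014,0.01,-0.145,0,0.35],[-0.042,0.031,-0.15,0,0.35],[-0.078,0.058,-0.15,0,0.35],[-0.117,0.087,-0.15,0,0.35],[-0.155,0.115,-0.15,0,0.35],[-0.188,0.139,-0.15,0,0.35],[-0.212,0.157,-0.15,0,0.35],[-0.225,0.167,-0.15,0,0.35],[-0.229,0.17,-0.15,0,0.35],[-0.229,0.17,-0.13,0,0.35],[-0.229,0.17,-0.1,0,0.35],[-0.229,0.17,-0.07,0,0.35],[-0.229,0.17,-0.045,0,0.35],[-0.229,0.17,-0.03,0,0.35],[-0.229,0.17,-0.025,0,0.35],[-0.229,0.17,-0.025,0,0.35]]}}

```text
t: 19.65
eef_pos: [624.7, -112.2, 254.1]
tcp_rot: [3.141, -0.0, 1.571]
ft_force: [-0.7, -0.1, -1.2]
opening: 0.569
grip_force: 30.0
```

Request:
{"fn": "carry_out", "kwargs": {"series": [[-0.0005,0,0.004,0,0.35],[-0.0005,0,0.007,0,0.35],[-0.0005,0,0.009,0,0.35],[-0.0005,0,0.0098,0,0.35],[-0.0005,0,0.0104,0,0.35],[-0.0005,0,0.0104,0,0.35],[-0.0005,0,0.0104,0,0.35]]}}

```text
t: 20.52
eef_pos: [624.7, -112.9, 243.8]
tcp_rot: [3.141, 0.0, 1.571]
ft_force: [-1.7, 0.1, 5.0]
opening: 0.572
grip_force: 30.0
```

Request:
{"fn": "carry_out", "kwargs": {"series": [[0,0,0,0,0.8],[0,0,0,0,1],[0,0,0,0,1],[0,0,0,0,1],[0,0,-0.02,0,1],[0,0,-0.06,0,1],[0,0,-0.1,0,1],[0,0,-0.14,0,1],[-0.001,-0.03,-0.146,0,1],[-0.003,-0.08,-0.146,0,1],[-0.005,-0.13,-0.146,0,1],[-0.006,-0.165,-0.146,0,1],[-0.006,-0.18,-0.146,0,1],[-0.006,-0.18,-0.146,0,1],[-0.006,-0.18,-0.146,0,1]]}}

```text
t: 22.4
eef_pos: [445.7, -119.1, 389.4]
tcp_rot: [3.141, 0.0, 1.571]
ft_force: [0.4, 0.4, -0.5]
opening: 0.995
grip_force: 0.0
```

```bash
python3 - <<'E'
from cell import env
from h import *
p,d,K,T=wrist(env,"w5"); W=cloud(d,K,T)
print(rim(W,'d',(444,-119)))
E
```

```text
t 22.4 [ 445.7 -119.1  389.4] [3.1408e+00 2.0000e-04 1.5711e+00] op 0.995
(array([ 443.3, -117.8]), array([59.1, 59.4,  8.5]), array([ 443.2, -117.1]), np.float64(104.1), 1262)
```

View pics/w5.png

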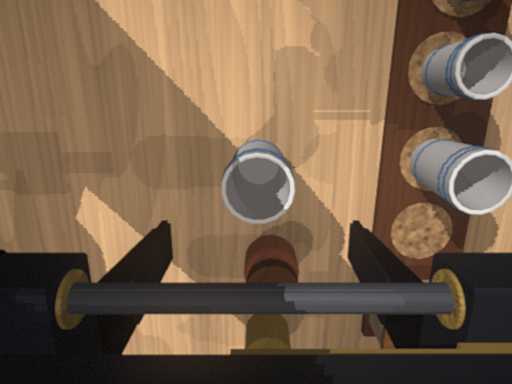

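Beakers B and C stand on coasters 2 and 3, and coaster 4 is free at (421,230). Beaker D's rim is at (259,186), which measures (443.2,-117.6), top 104 mm. Grasping D at a height of 75 mm.

Request:
{"fn": "carry_out", "kwargs": {"series": [[0.0014,-0.0024,0.03,0,1],[0.0014,-0.0024,0.07,0,1],[0.0014,-0.0024,0.105,0,1],[0.0014,-0.0024,0.127,0,1],[0.0014,-0.0024,0.139,0,1],[0.0014,-0.0024,0.1434,0,1],[0.0014,-0.0024,0.1434,0,1],[0.0014,-0.0024,0.1434,0,0.55],[0.0014,-0.0024,0.1434,0,0.4],[0.0014,-0.0024,0.1434,0,0.4],[0.0014,-0.0024,0.1434,0,0.4],[0.0014,-0.0024,0.1434,0,0.4],[0.0014,-0.0024,0.1434,0,0.4]]}}

```text
t: 24.08
eef_pos: [442.4, -117.5, 246.0]
tcp_rot: [3.141, 0.0, 1.571]
ft_force: [0.9, 0.7, 2.8]
opening: 0.608
grip_force: 30.0
```

Request:
{"fn": "carry_out", "kwargs": {"series": [[0,0,-0.015,0,0.4],[0,0,-0.05,0,0.4],[0,0,-0.09,0,0.4],[0,0,-0.125,0,0.4],[-0.005,0.012,-0.14,0,0.4],[-0.015,0.036,-0.14,0,0.4],[-0.029,0.068,-0.14,0,0.4],[-0.043,0.102,-0.14,0,0.4],[-0.057,0.135,-0.14,0,0.4],[-0.068,0.161,-0.14,0,0.4],[-0.074,0.176,-0.14,0,0.4],[-0.0765,0.181,-0.14,0,0.4],[-0.0765,0.181,-0.13,0,0.4],[-0.0765,0.181,-0.1,0,0.4],[-0.0765,0.181,-0.07,0,0.4],[-0.0765,0.181,-0.045,0,0.4],[-0.0765,0.181,-0.03,0,0.4],[-0.0765,0.181,-0.025,0,0.4],[-0.0765,0.181,-0.025,0,0.4]]}}

```text
t: 26.45
eef_pos: [623.3, -193.9, 271.2]
tcp_rot: [3.141, 0.0, 1.571]
ft_force: [1.0, -0.1, -2.2]
opening: 0.608
grip_force: 30.0
```

Request:
{"fn": "carry_out", "kwargs": {"series": [[0,0,0.004,0,0.4],[0,0,0.007,0,0.4],[0,0,0.009,0,0.4],[0,0,0.0098,0,0.4],[0,0,0.0104,0,0.4],[0,0,0.0104,0,0.4],[0,0,0.0104,0,0.4]]}}

```text
t: 27.32
eef_pos: [623.3, -194.0, 261.0]
tcp_rot: [3.141, 0.0, 1.571]
ft_force: [-1.8, 0.1, 5.9]
opening: 0.609
grip_force: 30.0
```

Contact made. Releasing, rising and backing off for a final look.

Request:
{"fn": "carry_out", "kwargs": {"series": [[0,0,0,0,0.8],[0,0,0,0,1],[0,0,0,0,1],[0,0,0,0,1],[0,0,-0.02,0,1],[0,0,-0.06,0,1],[0,0,-0.1,0,1],[0,0,-0.14,0,1],[0.02,-0.03,-0.15,0,1],[0.05,-0.08,-0.15,0,1],[0.08,-0.13,-0.15,0,1],[0.1,-0.165,-0.15,0,1],[0.11,-0.18,-0.15,0,1],[0.11,-0.18,-0.15,0,1],[0.11,-0.18,-0.15,0,1]]}}

```text
t: 29.2
eef_pos: [444.4, -84.6, 410.6]
tcp_rot: [3.141, 0.0, 1.571]
ft_force: [-0.3, -0.3, -0.0]
opening: 1.003
grip_force: 0.0
```

```bash
python3 - <<'E'
from cell import env
from h import *
for n in("top","scene"):
    p,d=env.read_camera(n); c=env.get_calibration(n); K,T=c['intrinsics'],c['cam_to_world']; W=cloud(d,K,T)
    cv2.imwrite(f"pics/{n}9.png",cv2.resize(p[100:300,80:420,::-1],None,fx=2,fy=2))
    for k,s in dict(a=(630,57),b=(623,-23),c=(624,-113),d=(623,-194)).items(): print(n,k,rim(W,k,s,15))
E
```

```text
top a (array([628.9,  54. ]), array([44.9, 42.9, 10.3]), array([628.6,  54.3]), np.float64(64.7), 89)
top b (array([622.1, -25.8]), array([49. , 48. ,  9.9]), array([621.4, -25.7]), np.float64(82.6), 108)
top c (array([ 624.8, -115.3]), array([49.5, 54.5,  9.7]), array([ 623., -115.]), np.float64(100.6), 84)
top d (array([ 622.6, -196. ]), array([59.7, 57.4, 10.3]), array([ 622.2, -195.6]), np.float64(118.7), 136)
scene a (array([633.8,  55.6]), array([44.1, 44.3,  9.5]), array([633.3,  55.9]), np.float64(63.1), 112)
scene b (array([625.3, -23.3]), array([51.4, 49. ,  8.9]), array([625.8, -24. ]), np.float64(80.9), 122)
scene c (array([ 625.9, -114.3]), array([56.9, 54.5,  8.9]), array([ 627.3, -113.5]), np.float64(99.1), 132)
scene d (array([ 625.6, -194.4]), array([59.6, 58.7,  9. ]), array([ 626.3, -194.4]), np.float64(117.5), 143)
```

View pics/scene9.png

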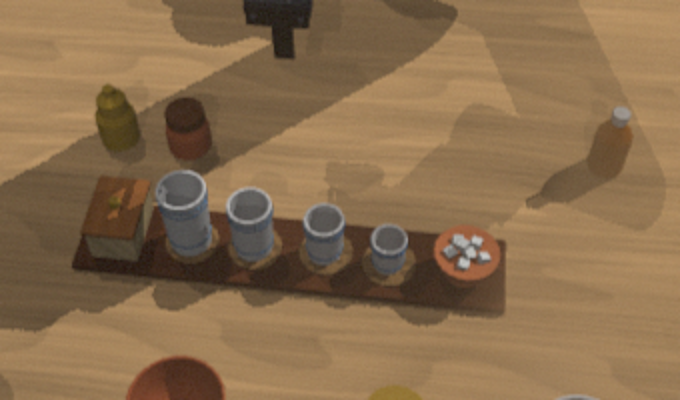

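View pics/top9.png

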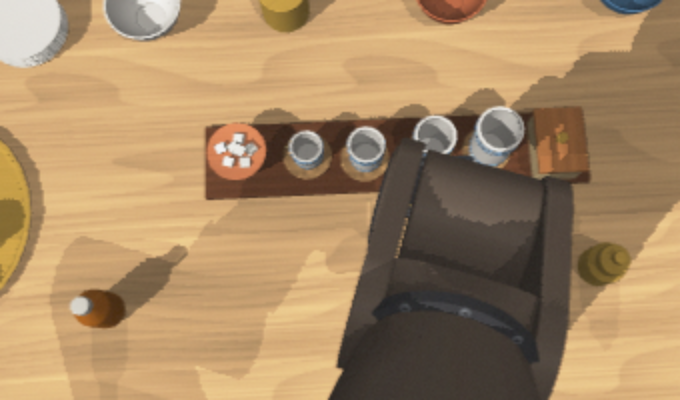

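Both views show all four beakers upright on their coasters, rising in size from the bowl to the box. The measured centres are within about 2–3 mm of the coaster centres, and the gripper is clear of everything.

```bash
python3 -c "
from cell import env
print(env.job_done())"
```

```text
the job is handed in; nothing more can be done
None
```

The job is handed in at about 29 s: all four beakers stand upright on their coasters, within about 3 mm of centre, smallest beside the sugar bowl and rising to the tallest at the box end.

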